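# Carry a mandoline slicer with a free-running sled onto its food box

## Task

Pick up the mandoline slicer by its black grip post; its food sled is unlatched and runs freely along the bed. While you hold the whole slicer up clear of the counter, higher than the rim of the food box, bring the sled to the middle of the bed by tilting the slicer, and keep it there for five seconds. Then lay the slicer down gently across the food box, centred on it and square (its length running from the box's left side to its right side), let go, and leave the sled at rest at the middle of the bed. Never touch the sled, never let it run against an end of the bed (the blade is there), and leave the salt shaker and the jar near the slicer and box where they are.

Things in the scene. Friction and masses are not known exactly. Their poses are not given: they have to be found in the camera images.
- slicer: Mandoline slicer, loose, about 0.30 kg without its sled, on the counter (z = 0) at the start. Origin: centre of its flat underside; y along its length, z up. 340 mm long (y), 90 mm wide (x): a steel bed between two aluminium rails 22 mm high, grey end bars 30 mm high, a steel blade strip at the +y end.
- slicer_grip (a point): Point to grip, on the axis of the slicer's black upright post: 85 mm to the -x side of the slicer's centre line, 42 mm above its underside. Post 28 x 28 mm (sides along the slicer's x and y), top 62 mm above the underside, 26 mm clear of the rail; a strut 8 mm high, 28 mm wide joins it to the slicer. Grip from above, fingers closing along the slicer's y or x, with about 50 N.
- slicer_mid (a point): Middle of the slicer's bed at the height of the rail tops, 24 mm above the underside, on the centre line. Axes as the slicer's. The sled is in the middle when its knob is above this point.
- sled (a joint): Place of the sled along the bed, m: 0 in the middle, + towards the slicer's +y; stops at +-0.12; starts at rest between 0.045 and 0.085. It rolls nearly freely (friction as a slope of 0.001 rad; loses 0.3 of its speed per s), downhill at 7 m/s2 per rad of slope (+-10 % with its mass); when the slicer accelerates along y it lags with 0.7 of that acceleration.
- sled_knob (a point): Centre of the round knob on top of the white sled, 74 mm above the slicer's underside. The sled is a plate 74 mm long, 86 mm wide with a round food holder (60 mm across, narrowing to the 34 mm knob) standing on it, top 81 mm above the slicer's underside; about 0.25 kg (varies). It stays on the rails.
- food_box: Grey open-topped food box, fixed to the counter: 150 mm in x, 200 mm in y, 60 mm high, walls 6 mm. Origin: on the counter under its centre; y runs from its right side to its left side.
- box_rim (a point): Centre of the box's mouth, level with its rim, 60 mm above the counter; axes as the box's. The slicer laid across the box has its underside at this height.
- salt: Bystander: a small glass salt shaker with steel cap, 44 mm wide, 56 mm tall. Origin: centre of its underside.
- jar: Bystander: amber glass jar with steel lid, 72 mm wide, 110 mm tall. Origin: centre of its underside.

How it is judged:
On the way, in this order (a step that is already met when the one before it is completed fails the run):
1. the slicer is held clear of counter and box with the sled kept within 30 mm of the middle of the bed for 5 s (height (world z) of slicer above 0.07 m and value of joint sled between -0.03 and 0.03 m), for 5 s.
2. the slicer lies across the food box (horizontal distance between slicer and box_rim below 0.035 m and height (world z) of slicer below 0.068 m and contact force between slicer and food_box above 1 N), for 0.2 s.
At the end, for the whole second after the job is handed in: The slicer lies level on the rim of the food box, its centre within 35 mm of the box's centre and its length within 0.25 rad of the box's y axis; the sled is within 40 mm of the middle of the bed, slower than 0.04 m/s; the slicer is released and at rest (all of step 2 and height (world z) of slicer above 0.053 m and angle between slicer's own z axis and vertical below 0.05 rad and angle between the y axis of slicer and the y axis of food_box, either way round below 0.25 rad and value of joint sled between -0.04 and 0.04 m and velocity of joint sled between -0.04 and 0.04 m/s and linear speed of slicer below 0.02 m/s); the robot touches nothing.
It fails at once if the sled runs against an end of the bed (value of joint sled above 0.117 m or value of joint sled below -0.117 m).
It fails at once if the robot touches the sled (contact force between any of the arm, the fingers and sled above 0.3 N).
It fails at once if the slicer is slammed onto the box (contact force between slicer and food_box above 40 N).
It fails at once if the salt shaker or the jar is disturbed (distance of any of salt, jar from where it was at the start of the episode above 0.03 m).
It also fails if it takes over 67 s, if anything falls off the work surface, if the arm or the gripper's body presses on something with over 40 N, if the wrist force passes 120 N, or if a joint passes its speed limit or range.

## Robot

A 7-joint arm with a two-finger parallel gripper is mounted at the origin on the work surface. World frame = base frame: x ahead of the robot, y to its left, z up, the work surface at z = 0. Lengths are in m, angles in rad, forces in N, time in s.
With the tool pointing down it reaches from about 0.4 to 0.85 m from the base axis. Payload 10.4 kg.
Tool frame: the origin (TCP) lies between the finger pads; the fingertips stand 19 mm ahead of it and the grasp point (between the pads) is the TCP (manip.tips_ahead is the distance from the TCP to the fingertips, in m); z points along the fingers, y is the line along which they close (so a half turn about z gives the same grasp; the last joint's range is limited). The gripper opens to 85 mm and grips with 20 to 120 N. Pads are 22 mm wide; open, the fingers measure 114 mm over their backs; the gripper's body (76 mm by 85 mm) begins 54 mm behind the grasp point. The pads swing forward as they close: fully open they stand 13 mm farther back than shut.
Start: joints at [1.228, 0.332, -0.065, 1.46, 0.022, 1.35, -0.088], TCP at [0.197, -0.593, 0.25] pointing down, gripper open.
Joint ranges: [-2.6, 2.6], [-0.5, 2.12], [-1.47, 1.34], [0.16, 2.42], [-1.27, 4.41], [0.06, 2.06], [-2.6, 2.6]. Speed limits (rad/s): [2.22, 2.22, 2.79, 2.79, 3.14, 3.14, 3.14].

## Interface

Orientations are given as a unit quaternion [x, y, z, w].
In Python, from workcell import manip, viewer gives the robot as it stands.
- The arm moves only by the tool arm_command, never from a script. Its argument "series" is text: rows parted by semicolons, each of 5 numbers parted by spaces: the closure, from 0 (fully open) to 1 (shut), then the shift along the tool's x, y, z normalised to -1 to 1, where 1 is 0.4 m, then the turn about the tool's z normalised to -1 to 1, where 1 is 180 degrees. In form: jaw tx ty tz spin; .... A call has exactly 10 rows; each row shifts and turns the commanded pose from where the row before left it, along the tool's axes as they then stand; what a row does not reach is not made up. A row lasts 1/8 s, in which the tool goes at most 62.5 mm and 10.7 degrees, less where a joint would pass 70% of its speed; a pose out of reach is approached as far as the arm can. A call with a number of a shift or a turn outside -1 to 1 is refused whole. A call with a gripper value outside its range is refused whole. The fingers move at their own pace and stop on an object; "newtons" is the grip in N (left out, the last holds). Time passes only in rows, so rows that do not move let the fingers close, or fill a call up. It gives the time, the measured TCP pose, the force, the opening and the grip force at its end, in the units of the state.
- manip.get_obs(): the state, without advancing time (a new reading comes with each control period).
- viewer.camera(name): name is "scene" or "top" or "wrist"; returns a dict with "pixels" (384x512x3 uint8, red, green, blue), "intrinsics" (3x3 intrinsics, pixels), "extrinsics" (4x4, takes a point from world to camera coordinates). Camera axes: x right, y up, looking along -z (the intrinsics and any distortion apply to the point x, -y, -z); pixel columns grow to the right and rows downward; lengths in m; the calibration is good to about 2 mm. A picture is of the moment at which its call begins. There is no depth.
- manip.hand_in(): hands the job in; it is judged then, once.
The state is a dict: "clock": time; "joint_pos": joint angles; "joint_velocities": joint speeds; "tau": joint torques, N m; "position": TCP position; "ee_rot": TCP orientation; "ft_force": force on the tool from outside, world axes, zero at the start; "torque": the same for the moment, N m; "grip_width": opening from 0.0 (shut) to 1.0 (fully open); "grasp_force": force on a finger pad.
Only numpy, scipy, OpenCV 4.12 (cv2) and the standard library are available. Lean on these libraries where they do the work, as an engineer would, in place of code of your own. Each camera call takes 0.05 s, during which the arm holds its last target. There are 200 camera calls.

## Working session

There is one attempt and no reset: what is moved stays moved. The work goes in short steps, Python scripts to look and compute and a tool call to move; the robot and the scene stay as the last step left them, time stands still between calls to the robot, and variables do not carry over. Pictures are saved under pics/ and viewed, at most 11 in all, crops included, and the job is handed in when it is done.

Besides the shell and the picture viewer there is one more tool, called after ">>>" as name(argument=value, ...), one argument or row to a line, values as JSON. arm_command: Moves the arm, as the interface text tells. Scaled input: -1 to 1 covers 0.4 m each way for a shift and 180 degrees each way for a turn. Its arguments: {"type":"object","properties":{"series":{"type":"string"},"newtons":{"type":"number"}},"required":["series"]}

```bash
ls; mkdir -p pics; python3 - <<'E'
from workcell import manip, viewer
import cv2, numpy as np
from scipy.spatial.transform import Rotation as R
o=manip.get_obs(); print(o); print(R.from_quat(o['ee_rot']).as_matrix().round(5), manip.tips_ahead)
ims=[]
for n in("scene","top","wrist"):
    c=viewer.camera(n); np.savez(f"pics/{n}0.npz",**c); cv2.imwrite(f"pics/{n}0.png",c["pixels"][:,:,::-1]); print(n,c["intrinsics"],np.array(c["extrinsics"]).round(4))
    ims.append(c["pixels"][:,:,::-1])
cv2.imwrite("pics/all0.png",cv2.resize(np.vstack(ims[:2]),None,fx=.78,fy=.78))
E
```

```text
pics
{'clock': 0.0, 'joint_pos': array([ 1.22840488,  0.33287828, -0.06476735,  1.46093954,  0.02159594,
        1.34990275, -0.08850182]), 'joint_velocities': array([-0.00055546,  0.00219508,  0.00107692, -0.00067389,  0.00066824,
       -0.00051022, -0.00035635]), 'tau': array([ 1.33287335e-04, -6.25439501e+01,  4.91973257e-02, -3.91594148e+01,
        1.62901398e-02,  9.98156233e-03,  2.27847846e-05]), 'position': array([ 0.19640521, -0.59296867,  0.24951293]), 'ee_rot': array([ 9.87237117e-01,  1.59255650e-01, -1.34031508e-04, -7.03490269e-04]), 'ft_force': array([ 0.80653742, -0.12761206, -0.74461554]), 'torque': array([ 0.02216091, -0.01954334, -0.00810606]), 'grasp_force': 0.0, 'grip_width': 1.0010589439863617}
[[ 9.4928e-01  3.1445e-01 -4.9000e-04]
 [ 3.1445e-01 -9.4927e-01  1.3500e-03]
 [-4.0000e-05 -1.4300e-03 -1.0000e+00]] 0.019
scene [[473.09676701   0.         251.14665668]
 [  0.         473.09676701 188.16532091]
 [  0.           0.           1.        ]] [[-6.8840e-01  7.2530e-01  9.0000e-04  4.0580e-01]
 [-5.5580e-01 -5.2830e-01  6.4190e-01  2.9060e-01]
 [ 4.6600e-01  4.4140e-01  7.6680e-01 -1.3582e+00]
 [ 0.0000e+00  0.0000e+00  0.0000e+00  1.0000e+00]]
top [[494.69082205   0.         250.07036094]
 [  0.         494.69082205 187.89393275]
 [  0.           0.           1.        ]] [[-8.070e-02 -9.967e-01 -5.000e-04  5.890e-02]
 [ 9.759e-01 -7.910e-02  2.036e-01 -5.976e-01]
 [-2.030e-01  1.590e-02  9.791e-01 -9.964e-01]
 [ 0.000e+00  0.000e+00  0.000e+00  1.000e+00]]
wrist [[344.70337276   0.         256.4227505 ]
 [  0.         344.70337276 194.68207231]
 [  0.           0.           1.        ]] [[ 0.3147 -0.9492 -0.0012 -0.6254]
 [ 0.9042  0.3001 -0.3038  0.0402]
 [ 0.2887  0.0945  0.9527 -0.3793]
 [ 0.      0.      0.      1.    ]]
```

View pics/top0.png

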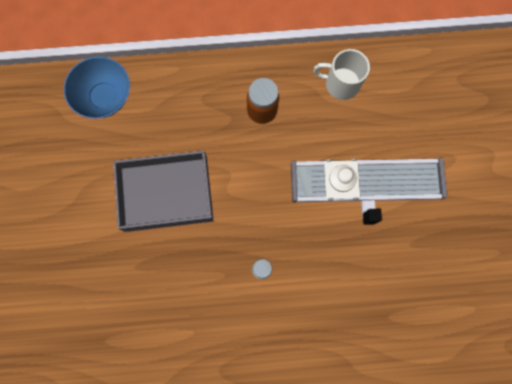

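View pics/scene0.png

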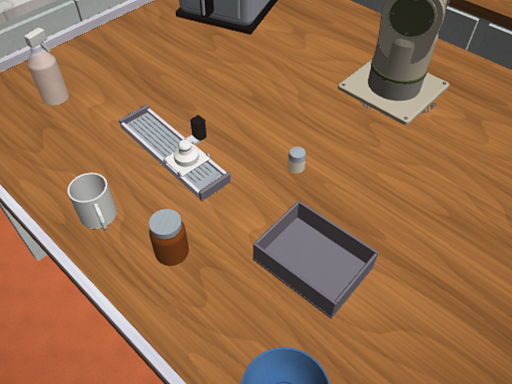

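```bash
cat > h.py <<'E'
import numpy as np, cv2
def ld(n): return dict(np.load(f"pics/{n}.npz"))
def ray(c,uv):
    K,E=c["intrinsics"],c["extrinsics"]; R,t=E[:3,:3],E[:3,3]
    d=np.array([(uv[0]-K[0,2])/K[0,0],-(uv[1]-K[1,2])/K[1,1],-1.])
    d=R.T@d; return -R.T@t, d/np.linalg.norm(d)
def plane(c,uv,z):
    o,d=ray(c,uv); return o+d*(z-o[2])/d[2]
def tri(c1,u1,c2,u2):
    A=[];b=[]
    for c,u in((c1,u1),(c2,u2)):
        o,d=ray(c,u); P=np.eye(3)-np.outer(d,d); A.append(P); b.append(P@o)
    A=np.vstack(A);b=np.hstack(b); x,*_=np.linalg.lstsq(A,b,rcond=None); return x,np.linalg.norm(A@x-b)
def proj(c,p):
    E,K=c["extrinsics"],c["intrinsics"]; q=E[:3,:3]@p+E[:3,3]; return np.array([K[0,0]*q[0]/-q[2]+K[0,2],K[1,1]*-q[1]/-q[2]+K[1,2]])
def comps(m,amin=60):
    n,l,s,c=cv2.connectedComponentsWithStats(m.astype(np.uint8)); return [(i,s[i].tolist(),c[i].round(1).tolist()) for i in range(1,n) if s[i][4]>amin],l
E
python3 - <<'E'
from h import *
for n in("top0","scene0"):
    c=ld(n); im=c["pixels"]; hsv=cv2.cvtColor(im,cv2.COLOR_RGB2HSV); S,V=hsv[...,1],hsv[...,2]
    print(n,"cam",ray(c,(256,192))[0].round(3))
    for nm,m in(("lowS",S<75),("black",V<45),("white",(S<40)&(V>215))):
        k,l=comps(m); print(nm,[(a[1],a[2]) for a in k])
c=ld("top0")["pixels"][:,:,::-1]
a=cv2.resize(c[145:240,280:460],None,fx=4.4,fy=4.4,interpolation=cv2.INTER_CUBIC)[:, :792]
c=ld("scene0")["pixels"][:,:,::-1]
cv2.imwrite("pics/crop1.png",a)
E
```

```text
top0 cam [0.386 0.027 1.097]
lowS [([0, 14, 512, 105, 6832], [250.1, 40.4]), ([314, 49, 56, 51, 1787], [344.9, 73.1]), ([249, 78, 29, 30, 702], [262.9, 92.2]), ([114, 151, 99, 80, 6675], [162.0, 190.7]), ([291, 158, 156, 65, 6598], [368.1, 181.5]), ([252, 259, 20, 20, 316], [261.6, 268.5])]
black [([117, 165, 7, 60, 170], [120.2, 194.9]), ([364, 209, 17, 15, 212], [371.9, 216.4])]
white [([46, 16, 466, 38, 2248], [273.1, 35.0]), ([0, 52, 28, 6, 78], [10.5, 54.4]), ([335, 70, 23, 13, 196], [346.3, 75.7]), ([298, 160, 138, 40, 1050], [343.5, 177.6]), ([362, 195, 78, 3, 122], [401.6, 196.2])]
scene0 cam [1.074 0.459 0.855]
lowS [([0, 0, 154, 105, 7031], [50.6, 34.5]), ([177, 0, 100, 34, 2126], [227.3, 11.9]), ([338, 0, 174, 125, 9513], [420.6, 58.2]), ([119, 105, 112, 96, 4467], [176.7, 150.9]), ([288, 147, 18, 26, 400], [296.6, 159.5]), ([67, 172, 50, 58, 2024], [92.2, 200.0]), ([0, 184, 187, 200, 3920], [83.5, 284.6]), ([253, 201, 125, 117, 8056], [314.3, 257.3]), ([149, 209, 33, 30, 799], [165.1, 223.5])]
black [([176, 0, 101, 34, 849], [223.8, 17.3]), ([390, 0, 44, 36, 1291], [411.2, 16.4]), ([369, 66, 32, 21, 86], [379.4, 76.0]), ([191, 116, 15, 24, 274], [198.0, 127.4])]
white [([26, 28, 17, 10, 72], [33.9, 32.6]), ([148, 109, 62, 67, 705], [184.8, 152.6]), ([122, 123, 41, 37, 109], [142.8, 141.1]), ([0, 185, 185, 199, 2472], [92.7, 291.0])]
```

View pics/crop1.png

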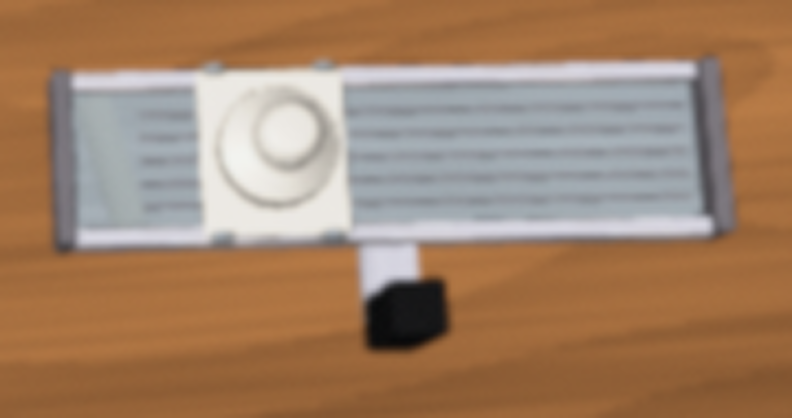

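```bash
python3 - <<'E'
from h import *
t=ld("top0"); s=ld("scene0")
cr=lambda u,v:(280+(u+.5)/4.4-.5,145+(v+.5)/4.4-.5)
C={k:plane(t,cr(*k),.030) for k in((52,70),(58,248),(715,58),(733,232))}
P=list(C.values()); print("corners",np.round(P,4)); c=np.mean(P,0); ax=(P[0]+P[1]-P[2]-P[3]); print("L",np.linalg.norm(ax)/2,"W",np.linalg.norm(P[0]-P[1]),np.linalg.norm(P[2]-P[3])); 
yaw=np.arctan2(-ax[0],ax[1]); ay=ax/np.linalg.norm(ax); x=np.array([ay[1],-ay[0],0]); print("centre",c,"yaw",yaw)
g=c-.085*x; print("grip pred",g)
kt=cr(288,132); print("knob on .081",plane(t,kt,.081),"sled s",(plane(t,kt,.081)-c)@ay, (plane(t,kt,.081)-c)@x)
print("post top plane .062",plane(t,cr(418,306),.062))
# black post in scene: hull
for n,c_ in(("top",t),("scene",s)):
    hsv=cv2.cvtColor(c_["pixels"],cv2.COLOR_RGB2HSV); S,V=hsv[...,1],hsv[...,2]
    k,l=comps(S<75)
    for a in k:
        if (n=="top" and a[1][0]==114) or (n=="scene" and a[1][0]==253):
            cn,_=cv2.findContours((l==a[0]).astype(np.uint8),0,2); h=cv2.convexHull(max(cn,key=len)); print(n,"box hull",cv2.approxPolyDP(h,3,True)[:,0].tolist())
    k,l=comps(V<45)
    for a in k:
        if a[1][0] in(364,191):
            cn,_=cv2.findContours((l==a[0]).astype(np.uint8),0,2); h=cv2.convexHull(max(cn,key=len)); print(n,"post hull",cv2.approxPolyDP(h,1.2,True)[:,0].tolist())
print("post tri(centroids)",tri(t,(371.9,216.4),s,(198,127.4)))
for nm,u,z in(("salt",(261.6,268.5),.056),("jar",(262.9,92.2),.11)): print(nm,plane(t,u,z))
im=s["pixels"][:,:,::-1]
a=cv2.resize(im[190:325,240:390],None,fx=4,fy=4,interpolation=cv2.INTER_CUBIC); b=cv2.resize(im[108:178,170:220],None,fx=4,fy=4,interpolation=cv2.INTER_CUBIC)
b=cv2.copyMakeBorder(b,0,a.shape[0]-b.shape[0],0,0,0); cv2.imwrite("pics/crop2.png",np.hstack([a,b])); print(a.shape,b.shape)
E
```

```text
corners [[ 0.6616 -0.087   0.03  ]
 [ 0.5702 -0.081   0.03  ]
 [ 0.6407 -0.4227  0.03  ]
 [ 0.5511 -0.4173  0.03  ]]
L 0.336599338280275 W 0.09161042407486945 0.08978562366677666
centre [ 0.60591656 -0.25197707  0.03      ] yaw -0.05950778836685919
grip pred [ 0.52106702 -0.24692189  0.03      ]
knob on .081 [ 0.60872898 -0.19128239  0.081     ] sled s 0.06075450741938875 -0.0008022352941115335
post top plane .062 [ 0.52254553 -0.24733853  0.062     ]
top box hull [[204, 152], [212, 220], [132, 230], [118, 228], [114, 161]]
top post hull [[378, 209], [380, 219], [373, 223], [365, 223], [364, 213], [369, 210]]
scene box hull [[298, 201], [377, 252], [371, 269], [331, 317], [253, 259], [253, 244]]
scene post hull [[197, 116], [204, 120], [205, 136], [201, 139], [197, 138], [192, 133], [191, 120]]
post tri(centroids) (array([ 0.52217615, -0.24868607,  0.03419725]), np.float64(0.0008151816637984837))
salt [4.29009946e-01 3.01841590e-04 5.60000000e-02]
jar [ 0.79507969 -0.03264178  0.11      ]
(540, 600, 3) (540, 200, 3)
```

View pics/crop2.png

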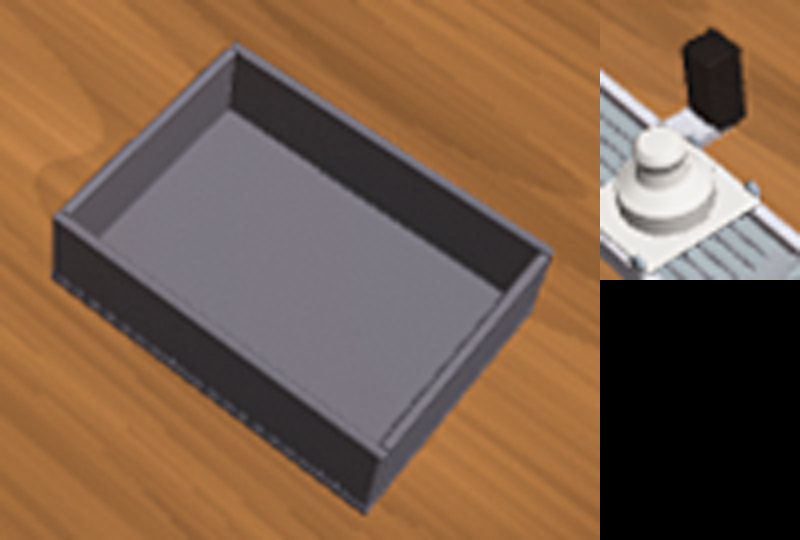

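```bash
python3 - <<'E'
from h import *
t=ld("top0"); s=ld("scene0")
cr=lambda u,v:(280+(u+.5)/4.4-.5,145+(v+.5)/4.4-.5)
sb=lambda u,v:(240+(u+.5)/4-.5,190+(v+.5)/4-.5)
sp=lambda u,v:(170+(u-600+.5)/4-.5,108+(v+.5)/4-.5)
Q=np.array([plane(s,sb(*u),.06) for u in((237,43),(52,216),(380,455),(552,250))]); print(Q.round(4)); c=Q.mean(0)
print("centre",c,[np.linalg.norm(Q[i]-Q[i-1]).round(4) for i in range(4)])
d=Q[3]+Q[2]-Q[0]-Q[1]; print("yaw",np.arctan2(-d[0],d[1]))
# rim height check: same corners in top view
T=[(204.3,152),(114,161.5)]
for i,j in((1,0),(2,1)): print("rim tri",tri(t,T[j],s,sb(*((237,43),(52,216),(380,455),(552,250))[i])))
print([proj(t,q).round(1).tolist() for q in Q])
print("post top",tri(t,cr(418,306),s,sp(712,47)))
print("knob",tri(t,cr(290,132),s,sp(658,148)))
E
```

```text
[[0.5452 0.0991 0.06  ]
 [0.6935 0.1028 0.06  ]
 [0.6846 0.2997 0.06  ]
 [0.5385 0.2948 0.06  ]]
centre [0.61545296 0.19910831 0.06      ] [np.float64(0.1959), np.float64(0.1484), np.float64(0.1971), np.float64(0.1462)]
yaw 0.03982221200695227
rim tri (array([0.69053252, 0.10222202, 0.05545845]), np.float64(0.0023038187668992407))
rim tri (array([0.68347079, 0.29964891, 0.05815566]), np.float64(0.0005271712159248223))
[[210.4, 216.8], [204.3, 149.7], [113.9, 160.7], [117.9, 227.4]]
post top (array([ 0.52243189, -0.24713789,  0.06253654]), np.float64(9.813732719826901e-05))
knob (array([ 0.61067757, -0.1943629 ,  0.07379732]), np.float64(0.0009778825376322825))
```

>>> arm_command(
  series="0 0 0 0 0.0403; 0 0 0 0 0.0403; 0 0 0 0 0.0403; 0 0.09 -0.11 0.03 0; 0 0.09 -0.11 0.03 0; 0 0.09 -0.11 0.03 0; 0 0.09 -0.11 0.03 0; 0 0.09 -0.11 0.03 0; 0 0.09 -0.11 0.03 0; 0 0.09 -0.11 0.03 0",
  newtons=80,
)

```text
clock: 1.4
position: [0.4674, -0.2996, 0.1659]
ee_rot: [1.0, -0.03, 0.0, 0.0]
ft_force: [-0.2, -1.0, -0.6]
grip_width: 0.993
grasp_force: 0.0
```

```bash
cat >> h.py <<'E'
from scipy.spatial.transform import Rotation
def st(o):
    R=Rotation.from_quat(o["ee_rot"]).as_matrix(); return R,np.array(o["position"])
def rel(o,target):
    R,p=st(o); return (R.T@(np.array(target)-p)/.4).round(4), np.arctan2(R[1,0],R[0,0])
E
python3 - <<'E'
from h import *
from workcell import manip,viewer
c=viewer.camera("wrist"); o=manip.get_obs(); np.savez("pics/w1.npz",**c); cv2.imwrite("pics/w1.png",c["pixels"][:,:,::-1])
R,p=st(o); print(o["clock"],p,rel(o,[.5215,-.247,.042]),R[:,2])
print("pred post top px",proj(c,np.array([.5222,-.2471,.062])),"knob",proj(c,np.array([.609,-.192,.081])))
E
```

```text
1.45 [ 0.47234394 -0.29145344  0.16442144] (array([ 0.1168, -0.1159,  0.3067]), np.float64(-0.051103133973245646)) [ 0.00117158  0.00432553 -0.99998996]
pred post top px [169.180131   126.72747376] knob [ 33.53639634 -29.88941738]
```

View pics/w1.png

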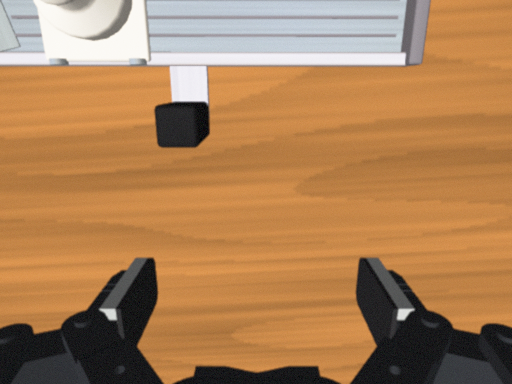

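>>> arm_command(
  series="0 0.03 -0.029 0.03 0; 0 0.03 -0.029 0.03 0; 0 0.03 -0.029 0.03 0; 0 0.027 -0.029 0.03 0; 0 0 0 0.025 0; 0 0 0 0 0; 0 0 0 0 0; 0 0 0 0 0; 0 0 0 0 0; 0 0 0 0 0",
)

```text
clock: 2.7
position: [0.5161, -0.2576, 0.1085]
ee_rot: [1.0, -0.03, 0.0, 0.0]
ft_force: [0.1, -0.3, -0.5]
grip_width: 0.996
grasp_force: 0.0
```

```bash
python3 - <<'E'
from h import *
from workcell import manip,viewer
o=manip.get_obs();c=viewer.camera("wrist"); np.savez("pics/w2.npz",**c); cv2.imwrite("pics/w2.png",c["pixels"][:,:,::-1])
R,p=st(o); print(o["clock"],p,rel(o,[.5215,-.247,.042]),R[:,2],o["joint_velocities"].round(3))
print("pred post top px",proj(c,np.array([.5222,-.2471,.062])),"knob",proj(c,np.array([.609,-.192,.081])))
E
```

```text
2.7 [ 0.51605931 -0.257619    0.10853755] (array([ 0.0119, -0.0274,  0.1663]), np.float64(-0.06015325272933124)) [ 3.20045127e-04 -2.82821389e-04 -9.99999909e-01] [-0.     0.002 -0.002  0.    -0.001  0.    -0.   ]
pred post top px [233.92899208 226.67661115] knob [79.00386772 55.53182822]
```

View pics/w2.png

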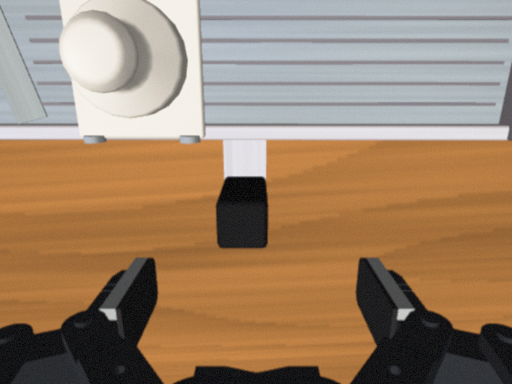

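>>> arm_command(
  series="0 0.012 -0.019 0 0; 0 0 0 0.03 0; 0 0 0 0.03 0; 0 0 0 0.03 0; 0 0 0 0.03 0; 0 0 0 0.03 0; 0 0 0 0.016 0; 0 0 0 0 0; 0.3 0 0 0 0; 0.5 0 0 0 0",
  newtons=80,
)

```text
clock: 4.0
position: [0.5216, -0.2503, 0.0424]
ee_rot: [1.0, -0.03, 0.0, 0.0]
ft_force: [0.4, 0.0, 0.4]
grip_width: 0.607
grasp_force: 0.0
```

>>> arm_command(
  series="1 0 0 0 0; 1 0 0 0 0; 1 0 0 0 0; 1 0 0 0 0; 1 0 0 0 0; 1 0 0 0 0; 1 0 0 0 0; 1 0 0 0 0; 1 0 0 0 0; 1 0 0 0 0",
  newtons=80,
)

```text
clock: 5.25
position: [0.5215, -0.2502, 0.0424]
ee_rot: [1.0, -0.03, 0.0, 0.0]
ft_force: [-1.2, 0.6, 5.6]
grip_width: 0.317
grasp_force: 79.3
```

```bash
python3 - <<'E'
from h import *
from workcell import manip,viewer
o=manip.get_obs();c=viewer.camera("wrist"); np.savez("pics/w3.npz",**c); cv2.imwrite("pics/w3.png",c["pixels"][:,:,::-1])
R,p=st(o); print(o["clock"],p,R[:,2],rel(o,[0,0,0])[1],o["grip_width"],o["grasp_force"],o["ft_force"])
for s in(-.1,-.06,-.03,0,.03,.06,.09): print(s,proj(c,p+R@np.array([.085,-s,-.039])).round(0))
E
```

```text
5.25 [ 0.52151856 -0.25023461  0.0423881 ] [ 5.31109655e-04 -2.57063230e-04 -9.99999826e-01] -0.06003749624533213 0.31708142925998706 79.33919906616211 [-1.23553381  0.62401089  5.62483771]
-0.1 [694.  50.]
-0.06 [517.  50.]
-0.03 [384.  50.]
0 [252.  50.]
0.03 [119.  50.]
0.06 [-14.  50.]
0.09 [-146.   50.]
```

View pics/w3.png

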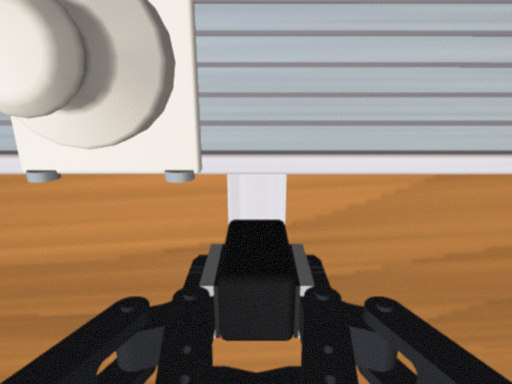

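>>> arm_command(
  series="1 0 0 -0.03 0; 1 0 -0.02 -0.05 0; 1 0 -0.045 -0.05 0; 1 0 -0.055 -0.05 0; 1 0 -0.045 -0.05 0; 1 0 -0.03 -0.03 0; 1 0 -0.02 -0.015 0; 1 0 0 0 0; 1 0 0 0 0; 1 0 0 0 0",
)

```text
clock: 6.55
position: [0.526, -0.165, 0.1512]
ee_rot: [1.0, -0.03, -0.001, -0.0]
ft_force: [-0.1, -0.1, -6.2]
grip_width: 0.316
grasp_force: 79.6
```

```bash
cat > m.py <<'E'
from h import *
from workcell import manip,viewer
import sys
def mask(im):
    i=im.astype(int); return (i.min(2)>120)&(i[...,0]-i[...,2]>3)&(i[...,0]-i[...,2]<45)
def band(m):
    # plate's near edge: the lowest row where the sled mask is wide
    r=m[:260].sum(1); rows=np.where(r>100)[0]; 
    if len(rows)==0: return None
    b=rows.max(); cols=np.where(m[b-12:b-4].mean(0)>.5)[0]; return b,cols.min(),cols.max()
def s_of(im):
    t=band(mask(im))
    if t is None: return None
    b,l,r=t
    mid=(l+r)/2 if l>2 and r<509 else (r-91 if l<=2 else l+91)
    return (257-mid)/2459,t
if __name__=="__main__":
    N=int(sys.argv[2]) if len(sys.argv)>2 else 2
    for k in range(N):
        o=manip.get_obs(); c=viewer.camera("wrist"); print(round(o["clock"],2),s_of(c["pixels"]))
    n=sys.argv[1]; cv2.imwrite(f"pics/{n}.png",c["pixels"][:,:,::-1])
    R,p=st(o); print("p",p.round(4),"z",R[:,2].round(4),"a",rel(o,p)[1].round(4),o["grip_width"].__round__(3),o["ft_force"].round(1),o["torque"].round(2))
E
python3 -c "
from m import *
print(s_of(ld('w3')['pixels']))"
python3 m.py w4 3
```

```text
(np.float64(0.05937372915819439), (np.int64(173), np.int64(21), np.int64(201)))
6.55 (np.float64(0.0016266775111834079), (np.int64(173), np.int64(164), np.int64(342)))
6.6 (np.float64(0.0028466856445709637), (np.int64(173), np.int64(161), np.int64(339)))
6.65 (np.float64(0.004066693777958519), (np.int64(173), np.int64(158), np.int64(336)))
p [ 0.5262 -0.1648  0.1514] z [-7.e-04  1.e-04 -1.e+00] a -0.0608 0.317 [ 0.3 -0.5 -5. ] [ 0.    0.46 -0.01]
```

View pics/w4.png

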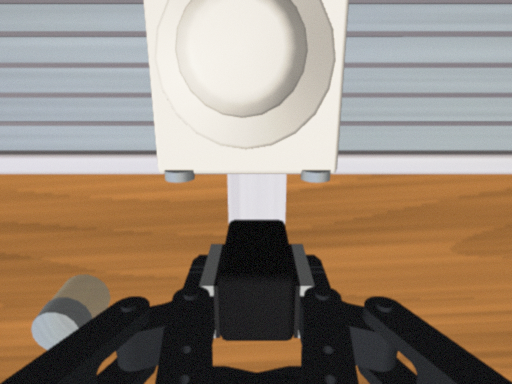

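>>> arm_command(
  series="1 0 -0.02 0 0; 1 0 -0.02 0 0; 1 0 -0.015 0 0; 1 0 0 0 0; 1 0 0 0 0; 1 0 0 0 0; 1 0 0 0 0; 1 0 0 0 0; 1 0 0 0 0; 1 0 0 0 0",
)

```text
clock: 7.95
position: [0.5277, -0.1424, 0.1519]
ee_rot: [1.0, -0.03, 0.0, 0.0]
ft_force: [-0.3, 0.8, -5.5]
grip_width: 0.318
grasp_force: 79.5
```

```bash
python3 m.py w5 3
```

```text
7.95 (np.float64(0.016063440422936153), (np.int64(173), np.int64(128), np.int64(307)))
8.0 (np.float64(0.016876779178527857), (np.int64(173), np.int64(126), np.int64(305)))
8.05 (np.float64(0.017893452623017485), (np.int64(173), np.int64(124), np.int64(302)))
p [ 0.5277 -0.1424  0.1519] z [ 0.e+00 -1.e-04 -1.e+00] a -0.0599 0.32 [ 0.3  0.3 -5.8] [ 0.02  0.44 -0.01]
```

>>> arm_command(
  series="1 0 -0.02 0 0; 1 0 -0.03 0 0; 1 0 -0.03 0 0; 1 0 -0.02 0 0; 1 0 0 0 0; 1 0 0 0 0; 1 0 0 0 0; 1 0 0 0 0; 1 0 0 0 0; 1 0 0 0 0",
)

```text
clock: 9.35
position: [0.5302, -0.1025, 0.1519]
ee_rot: [1.0, -0.03, 0.0, 0.0]
ft_force: [0.9, -0.6, -5.8]
grip_width: 0.319
grasp_force: 79.5
```

```bash
python3 m.py w6 3
```

```text
9.35 (np.float64(0.010980073200488003), (np.int64(173), np.int64(141), np.int64(319)))
9.4 (np.float64(0.011793411956079707), (np.int64(173), np.int64(139), np.int64(317)))
9.45 (np.float64(0.012810085400569337), (np.int64(173), np.int64(136), np.int64(315)))
p [ 0.5302 -0.1025  0.1519] z [ 1.e-04 -1.e-04 -1.e+00] a -0.0601 0.317 [-0.6 -0.7 -5.6] [-0.01  0.39  0.  ]
```

>>> arm_command(
  series="1 0 -0.03 -0.03 0; 1 0 -0.02 -0.03 0; 1 0.02 0 -0.03 0; 1 0.04 0 -0.03 0; 1 0.042 0.0266 0 -0.04; 1 0.042 0.0266 0 -0.04; 1 0.04 0 0 0; 1 0.02 0 0 0; 1 0 0 0 0; 1 0 0 0 0",
)

```text
clock: 10.75
position: [0.6121, -0.1006, 0.2]
ee_rot: [0.995, 0.095, -0.0, 0.0]
ft_force: [-0.5, 0.1, -6.0]
grip_width: 0.316
grasp_force: 79.6
```

```bash
python3 m.py w7 3
```

```text
10.75 (np.float64(0.0065067100447336315), (np.int64(173), np.int64(152), np.int64(330)))
10.8 (np.float64(0.0065067100447336315), (np.int64(173), np.int64(152), np.int64(330)))
10.85 (np.float64(0.0065067100447336315), (np.int64(173), np.int64(152), np.int64(330)))
p [ 0.6121 -0.1007  0.2001] z [-0.e+00 -4.e-04 -1.e+00] a 0.1911 0.314 [-0.   0.2 -5.2] [-0.05  0.44 -0.02]
```

>>> arm_command(
  series="1 0.0007 0.0176 0 -0.0264; 1 0.0007 0.0176 0 -0.0264; 1 0.0007 0.0176 0 -0.0264; 1 0.0007 0.0176 0 -0.0264; 1 0.0007 0.0176 0 -0.0264; 1 0.0007 0.0176 0 -0.0264; 1 0.0007 0.0176 0 -0.0264; 1 0.0007 0.0176 0 -0.0264; 1 0.0007 0.0176 0 -0.0264; 1 0.0007 0.0176 0 -0.0264",
)

```text
clock: 12.15
position: [0.6514, -0.1575, 0.2001]
ee_rot: [0.872, 0.489, -0.0, 0.0]
ft_force: [0.9, 0.1, -6.2]
grip_width: 0.317
grasp_force: 79.5
```

```bash
python3 m.py w8 2; python3 -c "
from m import *
o=manip.get_obs(); print(o['joint_pos'].round(2))"
```

```text
12.15 (np.float64(0.0069133794225294835), (np.int64(173), np.int64(151), np.int64(329)))
12.2 (np.float64(0.0073200488003253355), (np.int64(173), np.int64(150), np.int64(328)))
p [ 0.6518 -0.1581  0.2   ] z [ 5.e-04 -1.e-03 -1.e+00] a 1.0265 0.321 [-1.  -0.9 -5.3] [-0.42  0.35 -0.03]
[ 0.53  0.51 -0.51  1.37  0.25  1.32 -0.54]
```

>>> arm_command(
  series="1 0.0007 0.0176 0 -0.0264; 1 0.0007 0.0176 0 -0.0264; 1 0.0007 0.0176 0 -0.0264; 1 0.0007 0.0176 0 -0.0264; 1 0.0007 0.0176 0 -0.0264; 1 0.0007 0.0176 0 -0.0264; 1 0.0007 0.0176 0 -0.0264; 1 0.0007 0.0176 0 -0.0264; 1 0.0007 0.0176 0 -0.0264; 1 0 0 0 0",
)

```text
clock: 13.5
position: [0.7125, -0.1676, 0.1999]
ee_rot: [0.635, 0.772, 0.0, 0.0]
ft_force: [0.4, -0.2, -5.3]
grip_width: 0.317
grasp_force: 79.5
```

```bash
python3 m.py w9 3; python3 -c "
from m import *
o=manip.get_obs(); R,p=st(o); c=p+R@[.085,0,0]; print(o['joint_pos'].round(2),'centre',c,'tool disp to box centre',R.T@(np.array([.6155,.199,c[2]])-c)/.4)"
```

```text
13.5 (np.float64(-0.07238714924766165), (np.int64(253), np.int64(344), np.int64(511)))
13.55 (np.float64(-0.05673037820252135), (np.int64(252), np.int64(345), np.int64(448)))
13.6 (np.float64(-0.05673037820252135), (np.int64(252), np.int64(345), np.int64(448)))
p [ 0.7122 -0.1679  0.2   ] z [ 2.e-04 -3.e-04 -1.e+00] a 1.7642 0.314 [-0.6  0.1 -6. ] [-0.44 -0.1   0.  ]
[ 0.53  0.67 -0.61  1.16  0.37  1.41  0.16] centre [ 0.69574154 -0.08455229  0.20004412] tool disp to box centre [ 7.34247139e-01 -6.02896092e-02 -2.99272015e-04]
```

View pics/w9.png

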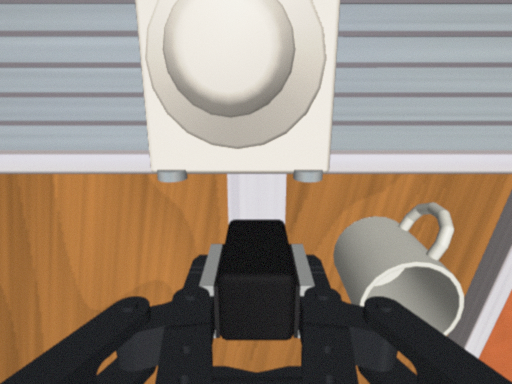

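>>> arm_command(
  series="1 0.0007 0.0176 0 -0.026; 1 0 0 0 0; 1 0.02 -0.004 0 0; 1 0.05 -0.005 0 0; 1 0.07 -0.005 0 0; 1 0.08 -0.005 0 0; 1 0.07 -0.003 0 0; 1 0.05 0 0 0; 1 0.02 0 0 0; 1 0.007 0 0 0",
)

```text
clock: 14.9
position: [0.6705, -0.0279, 0.2]
ee_rot: [0.603, 0.798, -0.0, 0.0]
ft_force: [0.3, -0.9, -5.2]
grip_width: 0.318
grasp_force: 79.6
```

```bash
sed -i 's/m\[:260\]/m[:182]/' m.py; cat >> m.py <<'E'
    c=p+R@[.085,0,0]; print('centre',c.round(4),'tool disp',(R.T@(np.array([.6155,.199,c[2]])-c)/.4).round(4))
E
python3 m.py w10 3
```

```text
14.9 (np.float64(0.0010166734444896298), (np.int64(173), np.int64(165), np.int64(344)))
14.95 (np.float64(0.0010166734444896298), (np.int64(173), np.int64(165), np.int64(344)))
15.0 (np.float64(0.0010166734444896298), (np.int64(173), np.int64(165), np.int64(344)))
p [ 0.6706 -0.0283  0.1998] z [ 0.e+00 -5.e-04 -1.e+00] a 1.8476 0.319 [-0.2  0.3 -5.5] [-0.45 -0.12  0.01]
centre [0.6474 0.0534 0.1998] tool disp [ 3.719e-01  2.280e-02 -2.000e-04]
```

>>> arm_command(
  series="1 0.02 0 0 0; 1 0.05 0 0 0; 1 0.07 0 0 0; 1 0.08 0 0 0; 1 0.07 0 0 0; 1 0.05 0 0 0; 1 0.025 0 0 0; 1 0.007 0 0 0; 1 0 0 0 0; 1 0 0 0 0",
)

```text
clock: 16.3
position: [0.63, 0.1144, 0.1998]
ee_rot: [0.603, 0.798, -0.0, 0.0]
ft_force: [0.0, -0.3, -5.7]
grip_width: 0.319
grasp_force: 79.5
```

```bash
python3 m.py w11 2
```

```text
16.3 (np.float64(-0.0008133387555917039), (np.int64(173), np.int64(170), np.int64(348)))
16.35 (np.float64(-0.0010166734444896298), (np.int64(173), np.int64(170), np.int64(349)))
p [0.6299 0.1146 0.1998] z [-0.e+00 -4.e-04 -1.e+00] a 1.8474 0.317 [ 0.5  0.8 -5.9] [-0.41 -0.07 -0.02]
centre [0.6067 0.1964 0.1998] tool disp [ 0.0003  0.023  -0.    ]
```

>>> arm_command(
  series="1 0.0009 -0.0192 0 0.0288; 1 0.0009 -0.0192 0 0.0288; 1 0.0009 -0.0192 0 0.0288; 1 0.0009 -0.0192 0 0.0288; 1 0.0009 -0.0192 0 0.0288; 1 0.0009 -0.0192 0 0.0288; 1 0.0009 -0.0192 0 0.0288; 1 0.0009 -0.0192 0 0.0288; 1 0.0009 -0.0192 0 0.0288; 1 0.0009 -0.0192 0 0.0288",
)

```text
clock: 17.65
position: [0.5561, 0.1285, 0.1999]
ee_rot: [0.891, 0.453, -0.0, -0.0]
ft_force: [-0.4, 0.0, -5.8]
grip_width: 0.317
grasp_force: 79.6
```

```bash
python3 m.py w12 2
```

```text
17.65 (np.float64(-0.0018300122000813339), (np.int64(173), np.int64(172), np.int64(351)))
17.7 (np.float64(-0.0026433509556730377), (np.int64(173), np.int64(174), np.int64(353)))
p [0.5554 0.1294 0.2   ] z [-6.e-04  2.e-04 -1.e+00] a 0.9373 0.319 [ 0.1  1.2 -6.2] [-0.26  0.25 -0.07]
centre [0.6057 0.1979 0.2   ] tool disp [ 0.0167  0.018  -0.    ]
```

>>> arm_command(
  series="1 0.0009 -0.0192 0 0.0288; 1 0.0009 -0.0192 0 0.0288; 1 0.0009 -0.0192 0 0.0288; 1 0.0009 -0.0192 0 0.0288; 1 0.0009 -0.0192 0 0.0288; 1 0.0009 -0.0192 0 0.0288; 1 0.0009 -0.0192 0 0.0288; 1 0.0009 -0.0192 0 0.0288; 1 0.0009 -0.0192 0 0.0288; 1 0.0009 -0.0192 0 0.0288",
)

```text
clock: 19.0
position: [0.5216, 0.1942, 0.1998]
ee_rot: [1.0, 0.019, -0.0, -0.0]
ft_force: [-0.5, 0.0, -5.9]
grip_width: 0.32
grasp_force: 79.5
```

```bash
python3 m.py w13 2
```

```text
19.0 (np.float64(-0.0020333468889792597), (np.int64(173), np.int64(173), np.int64(351)))
19.05 (np.float64(-0.0030500203334688897), (np.int64(173), np.int64(175), np.int64(354)))
p [0.5213 0.1955 0.1999] z [-4.e-04  9.e-04 -1.e+00] a 0.0349 0.322 [-1.   1.6 -4.9] [0.04 0.5  0.03]
centre [0.6062 0.1984 0.1999] tool disp [ 0.0232 -0.0006 -0.    ]
```

>>> arm_command(
  series="1 0.008 0 0.01 0; 1 0.008 0 0.03 0; 1 0.007 0 0.04 0; 1 0 0 0.04 0; 1 0 0 0.04 0; 1 0 0 0.03 0; 1 0 0 0.015 0; 1 0 0 0.01 0; 1 0 0 0 0; 1 0 0 0 0",
)

```text
clock: 20.35
position: [0.531, 0.1947, 0.1144]
ee_rot: [1.0, 0.02, 0.0, -0.0]
ft_force: [-0.0, -0.8, -5.8]
grip_width: 0.317
grasp_force: 79.5
```

```bash
python3 - <<'E'
from h import *
from workcell import viewer
c=viewer.camera("scene"); np.savez("pics/s14.npz",**c)
cv2.imwrite("pics/s14.png",cv2.resize(c["pixels"][150:350,180:440,::-1],None,fx=3,fy=3,interpolation=cv2.INTER_CUBIC))
E
python3 m.py w14 2
```

```text
20.4 (np.float64(-0.0016266775111834079), (np.int64(174), np.int64(172), np.int64(350)))
20.45 (np.float64(-0.0016266775111834079), (np.int64(174), np.int64(172), np.int64(350)))
p [0.5309 0.1946 0.1143] z [ 8.e-04  1.e-04 -1.e+00] a 0.0392 0.321 [-1.5 -0.9 -5.4] [ 0.05  0.45 -0.04]
centre [0.6159 0.198  0.1144] tool disp [-0.0008 -0.0026 -0.    ]
```

View pics/s14.png

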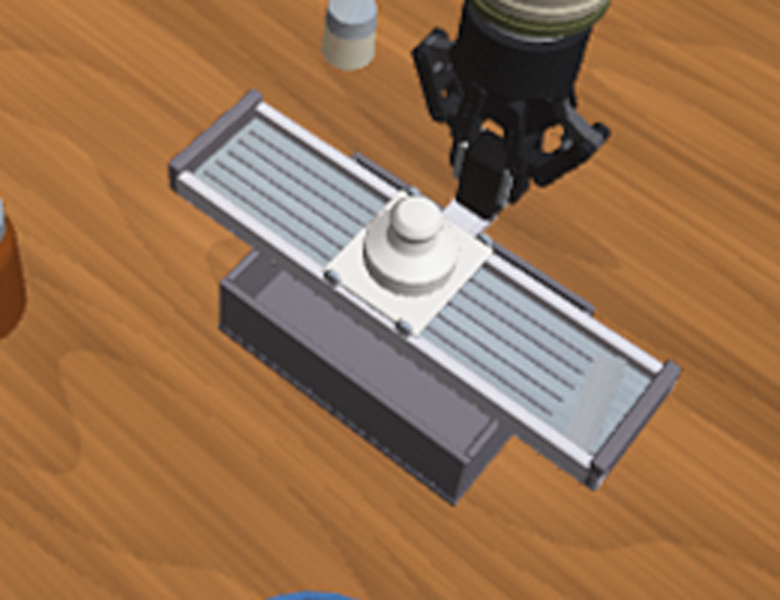

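>>> arm_command(
  series="1 0 0 0.004 0; 1 0 0 0.004 0; 1 0 0 0.004 0; 1 0 0 0.004 0; 1 0 0 0.004 0; 1 0 0 0.004 0; 1 0 0 0.003 0; 1 0 0 0.002 0; 1 0 0 0 0; 1 0 0 0 0",
)

```text
clock: 21.75
position: [0.5307, 0.1946, 0.1025]
ee_rot: [1.0, 0.02, 0.0, 0.0]
ft_force: [-1.7, -1.6, -1.1]
grip_width: 0.317
grasp_force: 80.1
```

```bash
python3 m.py w15 2
```

```text
21.75 (np.float64(-0.0014233428222854819), (np.int64(174), np.int64(171), np.int64(350)))
21.8 (np.float64(-0.0014233428222854819), (np.int64(174), np.int64(171), np.int64(350)))
p [0.5307 0.1946 0.1025] z [ 3.e-04  0.e+00 -1.e+00] a 0.0393 0.318 [-2.2 -0.7 -1.5] [-0.06  0.51 -0.06]
centre [0.6156 0.198  0.1025] tool disp [-0.0002 -0.0025 -0.    ]
```

>>> arm_command(
  series="1 0 0 0.0006 0; 1 0 0 0.0006 0; 1 0 0 0 0; 1 0 0 0 0; 0.6 0 0 0 0; 0.55 0 0 0 0; 0.5 0 0 0 0; 0.4 0 0 0 0; 0.2 0 0 0 0; 0 0 0 0 0",
  newtons=30,
)

```text
clock: 23.1
position: [0.5307, 0.1946, 0.1018]
ee_rot: [1.0, 0.02, 0.0, 0.0]
ft_force: [1.2, 0.6, 1.2]
grip_width: 0.977
grasp_force: 0.0
```

```bash
python3 m.py w16 3
```

```text
23.1 (np.float64(-0.0014233428222854819), (np.int64(174), np.int64(171), np.int64(350)))
23.15 (np.float64(-0.0014233428222854819), (np.int64(174), np.int64(171), np.int64(350)))
23.2 (np.float64(-0.0014233428222854819), (np.int64(174), np.int64(171), np.int64(350)))
p [0.5307 0.1946 0.1018] z [ 1.e-04 -0.e+00 -1.e+00] a 0.0392 1.001 [ 0.6 -0.1 -0.8] [ 0.01  0.02 -0.01]
centre [0.6156 0.1979 0.1018] tool disp [-0.0002 -0.0028 -0.    ]
```

Released and stable; retreat straight up and check.

>>> arm_command(
  series="0 0 0 -0.02 0; 0 0 0 -0.04 0; 0 0 0 -0.06 0; 0 0 0 -0.08 0; 0 0 0 -0.08 0; 0 0 0 -0.05 0; 0 0 0 -0.02 0; 0 0 0 0 0; 0 0 0 0 0; 0 0 0 0 0",
)

```text
clock: 24.5
position: [0.5304, 0.1944, 0.241]
ee_rot: [1.0, 0.02, -0.001, 0.0]
ft_force: [0.5, 0.3, -0.2]
grip_width: 1.0
grasp_force: 0.0
```

```bash
python3 - <<'E'
from h import *
from workcell import viewer,manip
ims=[]
for n in("scene","top"):
    c=viewer.camera(n); np.savez(f"pics/{n}17.npz",**c); ims.append(c["pixels"][:,:,::-1])
cv2.imwrite("pics/f17.png",cv2.resize(np.vstack(ims),None,fx=.78,fy=.78))
print(manip.get_obs()["position"],manip.get_obs()["clock"])
E
```

```text
[0.53045983 0.19449567 0.2412751 ] 24.6
```

View pics/f17.png

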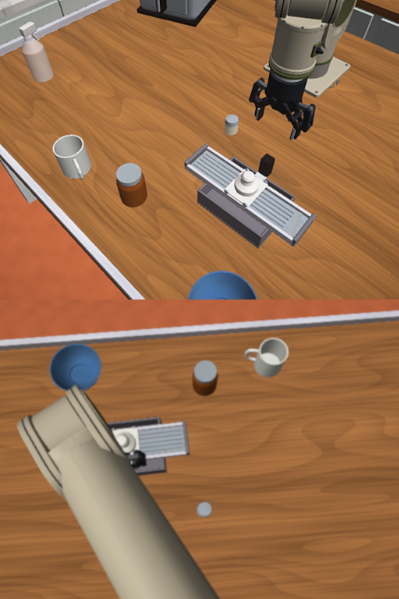

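The slicer lies square across the box with the sled in the middle. The gripper is clear, and the salt shaker and jar are where they were.

```bash
python3 -c "
from workcell import manip
print(manip.hand_in())"
```

```text
the job is handed in; nothing more can be done
None
```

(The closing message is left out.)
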